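# Thread the pearl bead onto the open bangle and lay the piece in the tray

## Task

Feed one end of the open bangle through the bore of the pearl bead sitting in the wooden nest, in from the low front and out through the slotted steel plate, following the bangle's own curve until the bead clicks over the low ridge on the bar and rests against the stop collar; feel your way and never ram it, the pearl chips. Then lift bangle and bead out together and lay them flat in the empty part of the pearl tray, letting go only once they are down. Leave the adhesive bottle, the tweezers and the small cup where they are.

Things in the scene. Friction and masses are not known exactly. Their poses are not given: they have to be found in the camera images.
- bangle: Open torque bangle of silvery 7 mm round bar bent to a 38 mm radius (centre line), lying flat, 90 g. Origin at its circle's centre, at bar height (8 mm up when flat); z the circle's axis; x towards the middle of its plate, the opening at -x. Angles about z from x: plate 6 mm thick, 12 mm high out to +-52 deg; stop collars at +-52 deg; then bare bar to the rounded ends at +-136 deg.
- bangle_signet (a point): Centre of the signet block in the middle of the plate, 38 mm from the bangle's origin along its x: 12 mm thick (radially), 24 mm long, 16 mm high, flat sides. Hold the bangle here, across the 12 mm.
- bangle_tip_left (a point): Centre of the bar's rounded end at +136 deg; the metal ends 3.5 mm further along the arc.
- bangle_tip_right (a point): Centre of the bar's rounded end at -136 deg; the metal ends 3.5 mm further along the arc.
- bangle_seat_left (a point): Where the bead's centre is when it sits home on the +y arm: on the bar's centre line at +69.8 deg, its face against the collar (a ring at +52 deg, 16 mm across, 4 mm thick), just past the ridge (a swelling of the bar to 8.6 mm at +74.8 deg): the force rises, drops at the click and rises again at the collar. Either arm will do.
- bangle_seat_right (a point): The same on the -y arm: on the bar's centre line at -69.8 deg, past the ridge at -74.8 deg, its face against the collar at -52 deg.
- bead: Loose white pearl bead, a barrel 24 mm across, 15 mm long, 42 g. Origin at its centre, y along its bore: 9.5 mm wide, mouths flared to 17 mm. Two sprung rubber pads in it, above and below, grip the bar: it drags by up to 5 N along the bar, takes 8 to 14 N to click over the ridge, and stays where it is left. It chips if pressed against the nest or its plate with more than 20 N.
- bead_nest: Fixed wooden nest, foot 66 x 62 x 8 mm. Origin under its middle, z up. The bead lies in an upward-open V (edge 37 mm up), its bore level along the nest's y. At +7.5 to +11.5 mm in y a steel plate, 46 mm wide, 48 mm high, stops the bead; the bar passes its 13.6 mm slot, open at the top. At -y only a lip, 31 mm high: the bangle enters there, going +y.
- nest_seat (a point): Where the bead's centre lies in the nest, 42 mm above the worktop. To thread it the bangle is level at this height, its centre 38 mm to the side of the bore (nest +x or -x), and turns about that centre.
- pearl_tray: Fixed wooden tray 220 x 210 mm, walls 32 mm high, floor 4 mm up. Origin under its middle. A divider, 26 mm high, runs along its x at y = +35 to +41 mm; the larger part on the -y side is empty (208 x 133 mm).
- tray_space (a point): Middle of the empty part's floor, 31.5 mm from the tray's middle in its -y.
- adhesive_bottle: Bystander: small white bottle with a brown cone cap, 29 mm across, 88 mm high, standing. Origin under its middle.
- tweezers: Bystander: steel tweezers lying flat, 115 mm long. Origin at the middle.
- ramekin_2: Bystander: small white ribbed cup, 49 mm across, 27 mm high, empty. Origin under its middle.
Not all that is in view belongs to the job. Several things look just like the bangle: the one meant starts farthest to the robot's right.

How it is judged:
On the way:
1. the bead, still in its nest, is on the bangle's bar, past the ridge and home against the stop collar ((distance between bead and bangle_seat_left below 0.0026 m or distance between bead and bangle_seat_right below 0.0026 m) and distance between bead and nest_seat below 0.006 m), for 0.1 s.
At the end, for the whole second after the job is handed in: The bead is on one arm of the bangle, its centre within 2.6 mm of that arm's seat, and the bangle lies flat (within 0.2 rad) and at rest on the floor of the tray's empty part ((distance between bead and bangle_seat_left below 0.0026 m or distance between bead and bangle_seat_right below 0.0026 m) and x of bangle in the frame of pearl_tray between -0.075 and 0.075 m and y of bangle in the frame of pearl_tray between -0.07 and 0.006 m and z of bangle in the frame of pearl_tray below 0.022 m and angle between bangle's own z axis and vertical below 0.2 rad and linear speed of bangle below 0.02 m/s and linear speed of bead below 0.03 m/s); the robot touches nothing.
It fails at once if the bead is pressed against the nest with more than 20 N (contact force between bead and bead_nest above 20 N).
It fails at once if the bangle is let go more than 40 mm above the surface (height (world z) of bangle above 0.06 m and contact force between the fingers and bangle below 0.05 N).
It fails at once if the bottle, the tweezers or the cup is shifted by more than 15 mm (distance of any of adhesive_bottle, tweezers, ramekin_2 from where it was at the start of the episode above 0.015 m).
It also fails if it takes over 70 s, if anything falls off the work surface, if the arm or the gripper's body presses on something with over 40 N, if the wrist force passes 120 N, or if a joint passes its speed limit or range.

## Robot

A 6-joint arm with a two-finger parallel gripper is mounted at the origin on a cart in front of the work surface, level with it; the furniture and walls round the work are solid. World frame = base frame: x ahead of the robot, y to its left, z up, the work surface at z = 0. Lengths are in m, angles in rad, forces in N, time in s.
With the tool pointing down it reaches from about 0.35 to 0.85 m from the base axis. Payload 8.1 kg.
Tool frame: the origin (TCP) lies between the finger pads; the fingertips stand 22 mm ahead of it and the grasp point (between the pads) lies 3 mm ahead of it; z points along the fingers, y is the line along which they close (so a half turn about z gives the same grasp; the last joint's range is limited). The gripper opens to 93 mm and grips with 3 to 60 N. Pads are 15 mm wide; open, the fingers measure 128 mm over their backs; the gripper's body (75 mm by 188 mm) begins 65 mm behind the grasp point.
Start: joints at [-1.4, 0.13, 1.488, -0, 1.523, -0.085], TCP at [0.152, -0.58, 0.241] pointing down, gripper open.
Joint ranges: [-2.96, 2.96], [-0.89, 2.26], [0.02, 2.5], [-1.34, 4.48], [0, 2.73], [-2.66, 2.66]. Speed limits (rad/s): [2.39, 2.39, 2.79, 3.14, 3.14, 3.14].

## Interface

Orientations are given as a 3x3 rotation matrix whose columns are the frame's x, y, z axes.
In Python, from rig import bot gives the robot as it stands. The module is installed in compiled form; this text tells all that it offers.
- The arm moves only by the tool play_rows, never from a script. Its argument "plan" is a list of rows, each a list of 7 numbers: the shift along the tool's x, y, z in mm, then the turn, a rotation vector about the tool's x, y, z in degrees, then the closure, from 0 (fully open) to 1 (shut). In form: [[dx, dy, dz, ax, ay, az, jaw], ...]. A call has 1 to 12 rows; each row is the pose to reach, as a shift and turn from the pose commanded when the call began, along the tool's axes at that moment; what a row does not reach only later rows make up. A row lasts 1/12 s, in which the tool goes at most 41.7 mm and 7.16 degrees, less where a joint would pass 70% of its speed; a pose out of reach is approached as far as the arm can. A call with a gripper value outside its range is refused whole. The fingers move at their own pace and stop on an object; "newtons" is the grip in N (left out, the last holds). Time passes only in rows, so rows that repeat a pose let the fingers close. It gives the time, the measured TCP pose, the force, the opening and the grip force at its end, in the units of the state.
- bot.get_state(): the state, without advancing time (a new reading comes with each control period).
- bot.snapshot(name): name is "scene" or "side" or "wrist"; returns (picture, depth): 384x512x3 uint8, blue, green, red; 384x512 float32, m along the optical axis (not along the pixel's ray), 0 where there is no reading.
- bot.camera_info(name): a dict with "vertical_fov" (degrees; the focal length in pixels is half the picture's height over the tangent of half this angle, whatever the lens; pixels are square), "cx", "cy" (the principal point, pixels), "origin" and "rotation" of the camera in the world. Camera axes: x right, y down, z forward; pixel columns grow to the right and rows downward; lengths in m; the calibration is good to about 2 mm. A picture is of the moment at which its call begins: read the wrist's pose just before it. camera_info takes no time and is no camera call; for the wrist camera it gives the pose at the moment of the call.
- bot.sign_off(): hands the job in; it is judged then, once.
Trained networks look in the newest picture that a camera, given by its name, has taken for a name from the list of things; names that differ only in an ending like _2 or _b are one class to them, and where a whole thing is asked for, a point or a joint stands for the part that bears it (a point fixed in the world has none). Each returns a list of dicts, best first, with "conf" (0 to 1); they miss things now and then, are a little off and sometimes report something else, mostly with a low value. They report only what shows in the picture. A call takes as long as a camera call. They do not tell look-alikes from the thing itself.
- bot.cut_out(camera, label): "pixels" (384x512 bool, what is visible of it) and "rect" ([centre column, centre row, width, height] in pixels, round what is visible of it).
The state is a dict: "time_s": time; "qpos": joint angles; "dq": joint speeds; "tau": joint torques, N m; "eef_pos": TCP position; "eef_rot": TCP orientation; "contact_force": force on the tool from outside, world axes, zero at the start; "moment": the same for the moment, N m; "grip_width": opening from 0.0 (shut) to 1.0 (fully open); "grip_force": force on a finger pad.
Only numpy, scipy, OpenCV 4.12 (cv2) and the standard library are available. Lean on these libraries where they do the work, as an engineer would, in place of code of your own. Each camera call takes 0.05 s, during which the arm holds its last target. There are 200 camera calls.

## Working session

There is one attempt and no reset: what is moved stays moved. The work goes in short steps, Python scripts to look and compute and a tool call to move; the robot and the scene stay as the last step left them, time stands still between calls to the robot, and variables do not carry over. Pictures are saved under pics/ and viewed, at most 12 in all, crops included, and the job is handed in when it is done.

Besides the shell and the picture viewer there is one more tool, called after "Emit:" by a JSON object that holds its "op" and its "data", one argument or row to a line. play_rows: Moves the arm, as the interface text tells. Its arguments: {"type":"object","properties":{"plan":{"type":"array"},"newtons":{"type":"number"}},"required":["plan"]}

```bash
mkdir -p pics; cat > h.py <<'E'
import numpy as np,cv2
from rig import bot
def snap(n):
    ci=bot.camera_info(n); p,d=bot.snapshot(n); return p,d,ci
def pts(d,ci,mask=None):
    f=d.shape[0]/2/np.tan(np.radians(ci["vertical_fov"])/2)
    v,u=np.nonzero((d>0)&(mask if mask is not None else True))
    z=d[v,u]; c=np.stack([(u-ci["cx"])/f*z,(v-ci["cy"])/f*z,z],1)
    return c@np.array(ci["rotation"]).T+np.array(ci["origin"]),u,v
E
python3 - <<'E'
from h import *
ims=[]
for n in ("scene","side"):
    p,d,ci=snap(n); ims.append(p); print(n,{k:np.round(v,3).tolist() for k,v in ci.items()})
    np.savez(n+".npz",p=p,d=d)
    for l in ["bangle","bead","bead_nest","pearl_tray","adhesive_bottle","tweezers","ramekin_2"]:
        for r in bot.cut_out(n,l):
            w,u,v=pts(d,ci,r["pixels"])
            if len(w): print(l,round(r["conf"],2),np.round(r["rect"]).tolist(),np.round(np.median(w,0),3),np.round(w.min(0),3),np.round(w.max(0),3))
    cv2.imwrite(f"pics/{n}.png",p)
print(bot.get_state())
E
```

```text
scene {'vertical_fov': 51.147, 'cx': 252.72, 'cy': 186.171, 'origin': [-0.385, 0.708, 1.041], 'rotation': [[-0.588, -0.537, 0.605], [-0.809, 0.382, -0.447], [0.009, -0.752, -0.659]]}
bangle 0.76 [184.0, 291.0, 27.0, 24.0] [0.281 0.468 0.013] [ 0.263  0.409 -0.005] [0.347 0.492 0.021]
bead_nest 0.53 [293.0, 175.0, 21.0, 20.0] [ 0.516 -0.162  0.01 ] [ 0.492 -0.209 -0.001] [ 0.569 -0.14   0.05 ]
bead_nest 0.35 [258.0, 197.0, 22.0, 13.0] [0.529 0.035 0.01 ] [ 0.477 -0.024 -0.004] [0.554 0.069 0.017]
pearl_tray 0.84 [209.0, 231.0, 84.0, 66.0] [0.461 0.269 0.007] [ 0.343  0.154 -0.005] [0.589 0.384 0.037]
adhesive_bottle 0.61 [256.0, 151.0, 9.0, 19.0] [ 0.691 -0.11   0.04 ] [ 0.681 -0.171 -0.001] [ 0.783 -0.099  0.088]
ramekin_2 0.68 [250.0, 177.0, 7.0, 9.0] [ 0.623 -0.031  0.014] [ 0.591 -0.053 -0.004] [ 0.645 -0.002  0.028]
side {'vertical_fov': 43.099, 'cx': 251.49, 'cy': 193.417, 'origin': [-0.081, 1.082, 0.888], 'rotation': [[-0.861, -0.289, 0.418], [-0.508, 0.48, -0.716], [0.006, -0.829, -0.56]]}
bangle 0.83 [244.0, 334.0, 36.0, 33.0] [0.286 0.469 0.014] [ 0.266  0.407 -0.001] [0.349
[... 884 characters left out ...]
+00, -8.53956748e-02]), 'dq': array([-2.97522961e-04,  8.69524473e-04, -5.29955649e-05, -5.03272740e-04,
        5.00458028e-05,  1.10718507e-03]), 'tau': array([ 1.86813195e-03, -5.59692514e+01, -4.92031395e+01,  7.71373347e-02,
        2.23224889e-02,  3.54717838e-05]), 'eef_pos': array([ 0.15183552, -0.5804739 ,  0.24064694]), 'eef_rot': array([[ 9.67462099e-01,  2.53015983e-01,  4.12689809e-06],
       [ 2.53015983e-01, -9.67462099e-01, -4.33173432e-06],
       [ 2.89661947e-06,  5.23495996e-06, -1.00000000e+00]]), 'contact_force': array([-0.13326259, -0.41556529, -0.77644459]), 'moment': array([-0.00716265, -0.03311263,  0.0131408 ]), 'grip_force': 0.0, 'grip_width': 1.0021560992616463}
```

View pics/scene.png

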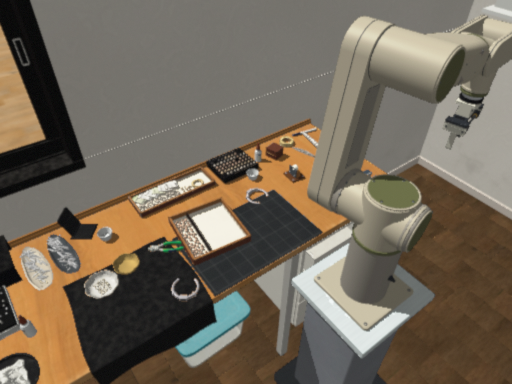

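View pics/side.png

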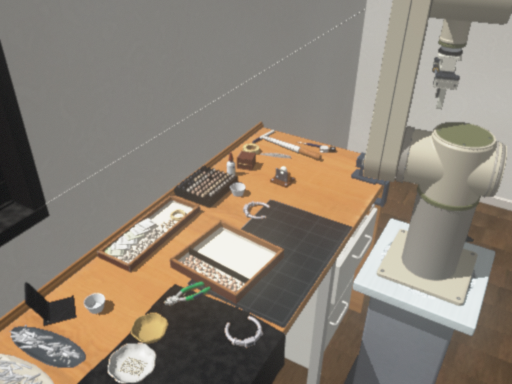

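The intended bangle is the one at about (0.52, 0.03), in the scene image at px (258,197). The nest is at px (293,175), the tray at px (209,231), and the other bangle lies on the black cloth at px (184,291). Next I move the wrist camera over the bangle and nest.

Emit:
{"op": "play_rows", "data": {
  "plan": [
    [391,-435,-110,0,0,0,0],
    [391,-435,-110,0,0,0,0],
    [391,-435,-110,0,0,0,0],
    [391,-435,-110,0,0,0,0],
    [391,-435,-110,0,0,0,0],
    [391,-435,-110,0,0,0,0],
    [391,-435,-110,0,0,0,0],
    [391,-435,-110,0,0,0,0],
    [391,-435,-110,0,0,0,0],
    [391,-435,-110,0,0,0,0],
    [391,-435,-110,0,0,0,0],
    [391,-435,-110,0,0,0,0]
  ]
}}

```text
time_s: 1.8
eef_pos: [0.3775, -0.1419, 0.3339]
eef_rot: [[0.968, 0.253, 0.001], [0.253, -0.968, -0.001], [0.001, 0.001, -1.0]]
contact_force: [1.5, -0.7, -0.5]
grip_width: 0.999
grip_force: 0.0
```

```bash
python3 - <<'E'
from rig import bot
s=bot.get_state();c=bot.camera_info("wrist");print(s["time_s"],s["eef_pos"],s["eef_rot"],c)
print(s["eef_rot"].T@(c["origin"]-s["eef_pos"]), s["eef_rot"].T@c["rotation"])
E
```

```text
1.8 [ 0.377548   -0.14191184  0.33387676] [[ 9.67551693e-01  2.52670248e-01  1.21125311e-03]
 [ 2.52671135e-01 -9.67552006e-01 -6.43351994e-04]
 [ 1.00939447e-03  9.28525010e-04 -9.99999059e-01]] {'vertical_fov': 66.00453079748169, 'cx': 253.68963814528726, 'cy': 188.89233898898829, 'origin': array([ 0.44709352, -0.12351019,  0.47643807]), 'rotation': array([[ 0.25225275, -0.93409375, -0.25266068],
       [-0.96765888, -0.24290779, -0.06805951],
       [ 0.00220071,  0.26165755, -0.96515827]])}
[ 7.20823458e-02 -1.00103287e-04 -1.42488782e-01] [[-4.29671898e-04 -9.64895659e-01 -2.62633171e-01]
 [ 9.99999098e-01 -7.48821207e-04  1.11510218e-03]
 [-1.27262254e-03 -2.62632455e-01  9.64895110e-01]]
```

Emit:
{"op": "play_rows", "data": {
  "plan": [
    [205,-50,110,0,0,0,0],
    [205,-50,110,0,0,0,0],
    [205,-50,110,0,0,0,0],
    [205,-50,110,0,0,0,0],
    [205,-50,110,0,0,0,0],
    [205,-50,110,0,0,0,0],
    [205,-50,110,0,0,0,0],
    [205,-50,110,0,0,0,0],
    [205,-50,110,0,0,0,0]
  ]
}}

```text
time_s: 2.55
eef_pos: [0.5626, -0.0438, 0.2234]
eef_rot: [[0.967, 0.253, -0.0], [0.253, -0.967, -0.0], [-0.0, 0.0, -1.0]]
contact_force: [-0.4, 0.2, 0.7]
grip_width: 1.001
grip_force: 0.0
```

```bash
python3 - <<'E'
from h import *
n="wrist"
p,d,ci=snap(n); np.savez("w1.npz",p=p,d=d,R=ci["rotation"],o=ci["origin"])
print(bot.get_state()["eef_pos"])
for l in ["bangle","bangle_signet","bead","bead_nest","adhesive_bottle","tweezers","ramekin_2"]:
    for r in bot.cut_out(n,l):
        w,u,v=pts(d,ci,r["pixels"])
        if len(w): print(l,round(r["conf"],2),np.round(r["rect"]).tolist(),np.round(np.median(w,0),3),np.round(np.percentile(w,2,axis=0),3),np.round(np.percentile(w,98,axis=0),3))
cv2.imwrite(f"pics/w1.png",p)
E
```

```text
[ 0.56274057 -0.04411926  0.22416478]
bangle 0.96 [193.0, 189.0, 68.0, 59.0] [0.533 0.033 0.01 ] [ 0.481 -0.015 -0.001] [0.555 0.065 0.015]
bangle 0.64 [358.0, 68.0, 43.0, 34.0] [ 0.695 -0.112  0.049] [ 0.685 -0.127  0.005] [ 0.711 -0.104  0.087]
bangle_signet 0.81 [192.0, 188.0, 66.0, 57.0] [0.535 0.033 0.01 ] [ 0.481 -0.014  0.003] [0.555 0.064 0.015]
bead_nest 0.74 [344.0, 214.0, 61.0, 43.0] [ 0.545 -0.164  0.007] [ 0.503 -0.204  0.004] [ 0.561 -0.143  0.046]
adhesive_bottle 0.89 [356.0, 70.0, 47.0, 36.0] [ 0.695 -0.112  0.048] [ 0.685 -0.126  0.   ] [ 0.711 -0.104  0.087]
tweezers 0.7 [475.0, 170.0, 20.0, 96.0] [ 0.627 -0.312  0.003] [ 0.579 -0.327 -0.002] [ 0.68  -0.296  0.009]
ramekin_2 0.64 [255.0, 122.0, 45.0, 47.0] [ 0.618 -0.03   0.009] [ 0.596 -0.052 -0.001] [ 0.641 -0.008  0.026]
```

View pics/w1.png

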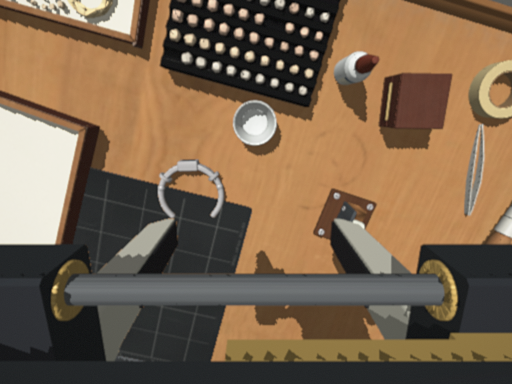

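Emit:
{"op": "play_rows", "data": {
  "plan": [
    [-128,45,50,0,0,0,0],
    [-128,45,50,0,0,0,0],
    [-128,45,50,0,0,0,0],
    [-128,45,50,0,0,0,0],
    [-128,45,50,0,0,0,0],
    [-128,45,50,0,0,0,0]
  ]
}}

```text
time_s: 3.45
eef_pos: [0.4497, -0.12, 0.173]
eef_rot: [[0.968, 0.251, 0.0], [0.251, -0.968, 0.0], [0.0, -0.0, -1.0]]
contact_force: [0.6, 0.3, 0.3]
grip_width: 1.001
grip_force: 0.0
```

```bash
python3 - <<'E'
from h import *
n="wrist"
p,d,ci=snap(n); np.savez("w2.npz",p=p,d=d,R=ci["rotation"],o=ci["origin"],cx=ci["cx"],cy=ci["cy"],f=ci["vertical_fov"])
print(bot.get_state()["eef_pos"])
w,u,v=pts(d,ci)
m=(abs(w[:,0]-.54)<.06)&(abs(w[:,1]+.17)<.06)&(w[:,2]<.08)
print("table z",np.median(w[(abs(w[:,0]-.58)<.04)&(abs(w[:,1]+.1)<.03),2]))
print("rect",u[m].min(),u[m].max(),v[m].min(),v[m].max())
for l in ["bangle","bead","bead_nest"]:
    for r in bot.cut_out(n,l):
        w,u,v=pts(d,ci,r["pixels"])
        if len(w): print(l,round(r["conf"],2),np.round(r["rect"]).tolist(),np.round(np.median(w,0),3),np.round(np.percentile(w,2,axis=0),3),np.round(np.percentile(w,98,axis=0),3))
        if l=="bangle" and r["conf"]>.7:
            q=w[(w[:,2]>.004)&(w[:,2]<.03)]; np.save("bang.npy",q)
u0,u1,v0,v1=250,450,20,200
cv2.imwrite("pics/w2.png",cv2.resize(p,(768,576)))
E
```

```text
[ 0.45075876 -0.11973034  0.17371606]
table z -0.0016331710923023768
rect 252 398 28 174
bangle 0.93 [126.0, 76.0, 84.0, 83.0] [0.532 0.04  0.01 ] [ 0.478 -0.014 -0.001] [0.553 0.064 0.015]
bead 0.95 [333.0, 121.0, 26.0, 32.0] [ 0.528 -0.173  0.05 ] [ 0.518 -0.182  0.033] [ 0.539 -0.167  0.053]
bead_nest 0.66 [326.0, 116.0, 77.0, 81.0] [ 0.53  -0.165  0.007] [ 0.497 -0.204  0.005] [ 0.56  -0.145  0.046]
```

View pics/w2.png

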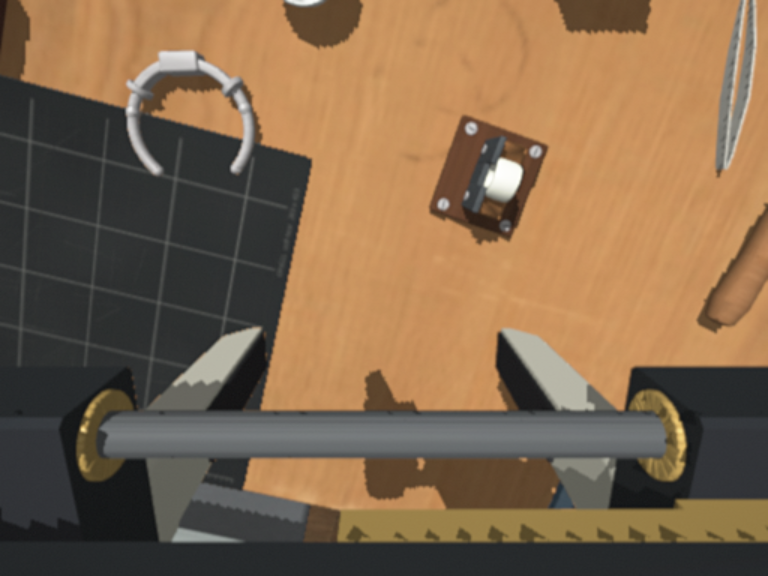

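```bash
cat > fit.py <<'E'
from h import *
from scipy.optimize import least_squares
def fitbangle(q):
    # circle radius 38 fit on horizontal points q (N,2+) then direction from angular extent (+-141.3deg)
    c=q[:,:2].mean(0)
    r=least_squares(lambda c:np.hypot(*(q[:,:2]-c).T)-.038,c,loss="soft_l1",f_scale=.001)
    c=r.x; a=np.sort(np.arctan2(q[:,1]-c[1],q[:,0]-c[0])); g=np.diff(np.r_[a,a[0]+2*np.pi]); i=g.argmax()
    gap=a[i]+g[i]/2
    return c,(gap+np.pi+np.pi)%(2*np.pi)-np.pi,np.degrees(g[i])
E
python3 - <<'E'
from fit import *
q=np.load("bang.npy"); q=q[q[:,2]>.006]
c,y,g=fitbangle(q); print("bangle",c,np.degrees(y),g,"signet",c+.038*np.array([np.cos(y),np.sin(y)]),np.percentile(q[:,2],95))
z=np.load("w2.npz"); ci=dict(rotation=z["R"],origin=z["o"],cx=z["cx"],cy=z["cy"],vertical_fov=z["f"])
w,u,v=pts(z["d"],ci)
# top-edge of signet: highest points
h=q[q[:,2]>np.percentile(q[:,2],99)-.002];print("high pts",h.mean(0))
near=(abs(w[:,0]-.53)<.05)&(abs(w[:,1]+.17)<.05)
b=near&(w[:,2]>.003)&(w[:,2]<.012)
r=cv2.minAreaRect((w[b,:2]*1000).astype(np.float32));print("foot",r)
p=near&(w[:,2]>.0425)
pl=w[near&(w[:,2]>.041)];
# ray/plane points: screws at z=8mm (depth bias -1.6 -> also as is)
f=192/np.tan(np.radians(float(z["f"]))/2);s=512/768
S=[]
for a,bb in [(470,128),(535,152),(443,205),(505,227)]:
    dr=z["R"]@np.array([(a*s-z["cx"])/f,(bb*s-z["cy"])/f,1]); S.append((z["o"]+dr*(.008-z["o"][2])/dr[2])[:2])
S=np.array(S);print("screws",S.round(4).tolist(),S.mean(0))
for i,j in[(1,0),(3,2)]:print("ydir",np.degrees(np.arctan2(*(S[i]-S[j])[::-1]))+180-360)
for i,j in[(2,0),(3,1)]:print("xdir",np.degrees(np.arctan2(*(S[j]-S[i])[::-1])))
# dark plate top pixels vs white bead
P=z["p"]
for nm,m in (("plate",near&(w[:,2]>.042)&(P[v,u].max(1)<90)),("white",near&(w[:,2]>.04)&(P[v,u].min(1)>120))):
    k=w[m]; 
    if len(k)>3:
        rr=cv2.minAreaRect((k[:,:2]*1000).astype(np.float32));print(nm,len(k),k.mean(0),k[:,2].max(),rr)
E
```

```text
bangle [0.51094126 0.02368912] 15.660029054249607 80.92635473650654 signet [0.54753071 0.03394641] 0.014619049165753495
high pts [0.54521135 0.03386017 0.01414363]
foot ((528.5990600585938, -174.8716278076172), (62.41749572753906, 66.07246398925781), 86.09911346435547)
screws [[0.5555, -0.1536], [0.5519, -0.2], [0.5032, -0.1507], [0.4995, -0.1968]] [ 0.52752469 -0.17526038]
ydir -274.42075147469666
ydir -274.60412867644425
xdir -3.1228377196341586
xdir -3.5424824661348397
plate 8543 [ 0.49053429 -0.16053867  0.25368844] 0.27293453456673555 ((505.3731384277344, -160.91102600097656), (42.893680572509766, 85.38424682617188), 57.10761260986328)
white 486 [ 0.52628974 -0.17289885  0.06224531] 0.2546095298579571 ((511.6864013671875, -166.7023162841797), (19.729080200195312, 62.32628631591797), 65.61776733398438)
```

The picture shows the nest at px (490,180), with its dark steel plate on the left (world +y) side and the bead at (502,180). The bangle is at (190,115), with the signet at the top and the opening toward the robot. I go above the signet.

Emit:
{"op": "play_rows", "data": {
  "plan": [
    [133,-125,53,0,0,-40,0.3],
    [133,-125,53,0,0,-60,0.3],
    [133,-125,53,0,0,-91,0.3],
    [133,-125,53,0,0,-91,0.3],
    [133,-125,53,0,0,-91,0.3],
    [133,-125,53,0,0,-91,0.3],
    [133,-125,53,0,0,-91,0.3],
    [133,-125,53,0,0,-91,0.3],
    [133,-125,53,0,0,-91,0.3],
    [133,-125,53,0,0,-91,0.3],
    [133,-125,53,0,0,-91,0.3],
    [133,-125,53,0,0,-91,0.3]
  ]
}}

```text
time_s: 4.65
eef_pos: [0.5482, 0.0361, 0.1203]
eef_rot: [[-0.191, 0.982, 0.0], [0.982, 0.191, 0.0], [0.0, 0.0, -1.0]]
contact_force: [0.0, 0.2, -0.4]
grip_width: 0.705
grip_force: 0.0
```

Emit:
{"op": "play_rows", "data": {
  "plan": [
    [0,0,0,0,0,-5,0.3],
    [0,0,0,0,0,-5,0.3],
    [0,0,0,0,0,-5,0.3]
  ]
}}

```text
time_s: 4.9
eef_pos: [0.548, 0.0358, 0.1202]
eef_rot: [[-0.267, 0.964, 0.0], [0.964, 0.267, 0.0], [-0.0, 0.0, -1.0]]
contact_force: [-0.3, 0.1, 1.3]
grip_width: 0.7
grip_force: 0.0
```

```bash
python3 - <<'E'
from fit import *
n="wrist"
p,d,ci=snap(n); s=bot.get_state(); print(s["eef_pos"],s["eef_rot"],s["qpos"])
w,u,v=pts(d,ci); print("table",np.percentile(w[(abs(w[:,2])<.01),2],[10,50,90]))
for r in bot.cut_out(n,"bangle"):
    w,u,v=pts(d,ci,r["pixels"]); q=w[(w[:,2]>.004)&(w[:,2]<.03)]
    print(round(r["conf"],2),np.round(r["rect"]).tolist(),len(q))
    if len(q)>50:
        c,y,g=fitbangle(q); print(c,np.degrees(y),g,"signet",c+.038*np.array([np.cos(y),np.sin(y)]))
        h=q[q[:,2]>np.percentile(q[:,2],99)-.0015];print("high",np.median(h,0),cv2.minAreaRect((h[:,:2]*1000).astype(np.float32)))
cv2.imwrite("pics/w3.png",p)
E
```

```text
[0.54788841 0.03566719 0.12020151] [[-2.66452669e-01  9.63847950e-01  3.23663797e-04]
 [ 9.63848004e-01  2.66452647e-01  1.12161366e-04]
 [ 2.18654276e-05  3.41848400e-04 -9.99999941e-01]] [-2.84592343e-02  8.39158813e-02  1.76320519e+00  1.26121421e-04
  1.29415124e+00 -2.98204424e-01]
table [-2.10128572e-03 -9.83774368e-05  2.30854760e-03]
0.94 [219.0, 191.0, 87.0, 90.0] 1511
[0.51049015 0.02611624] 16.964193242938936 81.18548075771355 signet [0.54683667 0.03720365]
high [0.54620101 0.03575272 0.01462146] ((541.1771850585938, 35.29280471801758), (21.48275375366211, 66.42820739746094), 15.371453285217285)
```

View pics/w3.png

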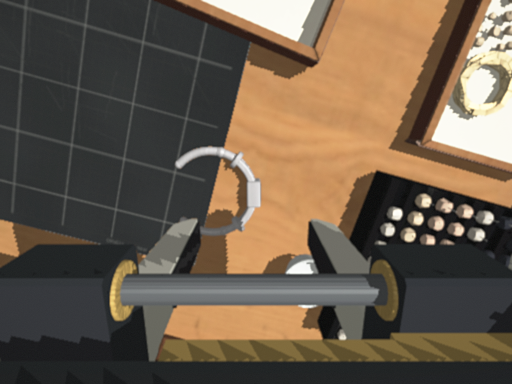

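Emit:
{"op": "play_rows", "data": {
  "plan": [
    [0,-1,40,0,0,0,0.3],
    [0,-1,75,0,0,0,0.4],
    [0,-1,95,0,0,0,0.5],
    [0,-1,97,0,0,0,0.5],
    [0,-1,97,0,0,0,0.6],
    [0,-1,97,0,0,0,1],
    [0,-1,97,0,0,0,1],
    [0,-1,97,0,0,0,1],
    [0,-1,97,0,0,0,1],
    [0,-1,97,0,0,0,1],
    [0,-1,97,0,0,0,1]
  ],
  "newtons": 55
}}

```text
time_s: 5.92
eef_pos: [0.5466, 0.0349, 0.0232]
eef_rot: [[-0.269, 0.963, 0.0], [0.963, 0.269, 0.0], [-0.0, 0.0, -1.0]]
contact_force: [-0.4, 0.1, 0.6]
grip_width: 0.124
grip_force: 55.0
```

Emit:
{"op": "play_rows", "data": {
  "plan": [
    [0,0,-30,0,0,0,1],
    [0,0,-60,0,0,0,1],
    [0,0,-95,0,0,0,1],
    [0,0,-95,0,0,0,1],
    [0,0,-95,0,0,0,1]
  ]
}}

```text
time_s: 6.33
eef_pos: [0.5486, 0.0348, 0.121]
eef_rot: [[-0.269, 0.963, 0.006], [0.963, 0.269, -0.0], [-0.002, 0.005, -1.0]]
contact_force: [-0.6, -0.5, -0.8]
grip_width: 0.125
grip_force: 55.0
```

```bash
python3 - <<'E'
from fit import *
n="wrist"
p,d,ci=snap(n); s=bot.get_state(); print(s["eef_pos"])
w,u,v=pts(d,ci); t=(w-s["eef_pos"])@s["eef_rot"]
for r in bot.cut_out(n,"bangle"):
    print(round(r["conf"],2),np.round(r["rect"]).tolist())
m=(abs(t[:,0])<.06)&(t[:,1]<.02)&(t[:,1]>-.09)&(t[:,2]>-.005)&(t[:,2]<.04)
q=t[m]; print(len(q)); np.save("held.npy",np.c_[q,u[m],v[m],p[v[m],u[m]]])
print(np.histogram(q[:,2],10))
k=q[(q[:,1]<-.03)]
r=least_squares(lambda c:np.hypot(k[:,0]-c[0],k[:,1]-c[1])-.038,[0,-.038],loss="soft_l1",f_scale=.001);print(r.x,r.cost)
print(np.median(k[:,2]),k.min(0),k.max(0))
cv2.imwrite("pics/w4.png",p)
E
```

```text
[0.54702659 0.03482144 0.11874919]
0.87 [199.0, 221.0, 136.0, 108.0]
3907
(array([ 122,  122,  133,  249, 1136,  770, 1107,  161,   75,   32]), array([-0.00499145, -0.00226975,  0.00045195,  0.00317366,  0.00589536,
        0.00861706,  0.01133876,  0.01406047,  0.01678217,  0.01950387,
        0.02222557]))
[ 0.00095381 -0.03650219] 0.0009178331903018405
0.01205756411777081 [ 0.02348485 -0.06730951  0.00934808] [ 0.041631   -0.03011506  0.01589398]
```

View pics/w4.png

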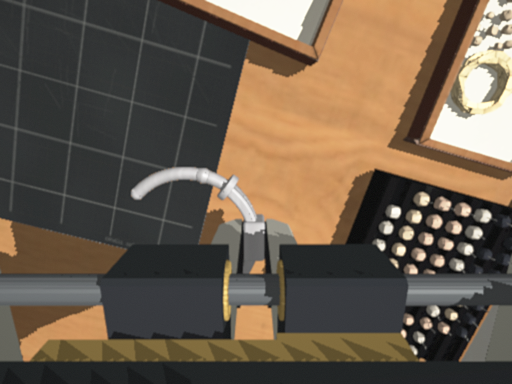

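```bash
cat > torus.py <<'E'
from fit import *
def torus(k,free_yaw=True):
    def res(p,k=k):
        c=p[:3]; n=np.array([p[3],p[4],-1.]);n/=np.linalg.norm(n)
        r=k-c; h=r@n; rad=np.linalg.norm(r-np.outer(h,n),axis=1)
        return np.hypot(rad-.038,h)-.0035
    def full(p): return np.r_[res(p), (p[3:]/.03)*.002*3]
    r=least_squares(full,[0,-.038,.0152,0,0],loss="soft_l1",f_scale=.0007)
    c=r.x[:3]; e=res(r.x); ang=np.degrees(np.arctan2(k[:,0]-c[0],k[:,1]-c[1]))
    return r.x,np.median(abs(e)),ang
E
python3 - <<'E'
from torus import *
a=np.load("held.npy"); q=a[:,:3]
g=a[:,5:].min(1)>90
ang=np.degrees(np.arctan2(q[:,0],q[:,1]+.038)); rad=np.hypot(q[:,0],q[:,1]+.038)
m=(ang>80)&(ang<150)&(abs(rad-.038)<.007)&(q[:,2]>.006)&(q[:,2]<.02)
x,e,an=torus(q[m]); print(m.sum(),x.round(4),e,np.percentile(an,[0,1,99,100]))
# collar angle
for lo in range(40,145,4):
    k=(ang>=lo)&(ang<lo+4)&(abs(rad-.038)<.012)&(q[:,2]>.004)&(q[:,2]<.025)
    if k.sum()>3: print(lo,k.sum(),rad[k].min().round(4),rad[k].max().round(4),q[k,2].min().round(4))
E
```

```text
859 [ 0.0002 -0.0372  0.0149 -0.0025 -0.0071] 0.0003098799900182448 [ 81.19220603  81.838743   138.33431588 140.05638871]
40 72 0.0362 0.0424 0.0071
44 71 0.0357 0.0422 0.0078
48 125 0.0316 0.0466 0.0052
52 133 0.0318 0.0467 0.0051
56 61 0.0357 0.0421 0.0101
60 62 0.0358 0.0422 0.0102
64 65 0.0353 0.042 0.01
68 71 0.0351 0.0424 0.0093
72 75 0.0346 0.0425 0.0097
76 64 0.035 0.0421 0.0094
80 62 0.0349 0.0417 0.0101
84 63 0.0354 0.0418 0.0093
88 57 0.0355 0.0415 0.0106
92 61 0.035 0.0416 0.0101
96 64 0.035 0.0417 0.0101
100 60 0.0348 0.0415 0.0096
104 61 0.0347 0.0414 0.0102
108 63 0.0346 0.0414 0.0104
112 60 0.0345 0.0413 0.0101
116 56 0.0345 0.0413 0.0105
120 60 0.0343 0.0412 0.0104
124 59 0.0343 0.0412 0.0105
128 57 0.0343 0.0408 0.0108
132 50 0.0343 0.0408 0.0102
136 26 0.0344 0.0399 0.0105
```

Picture 4 shows the held bangle's left arm from px (135,192) to (250,215), with its collar at (230,185). The grasp is good. Next stop is a staging point above the nest, to measure nest and bangle in one view.

Emit:
{"op": "play_rows", "data": {
  "plan": [
    [-40,-2,-18,0,0,6,1],
    [-75,-4,-18,0,0,12,1],
    [-110,-6,-18,0,0,18,1],
    [-145,-8,-18,0,0,24,1],
    [-180,-9,-18,0,0,30,1],
    [-210,-9,-18,0,0,35,1],
    [-228,-9,-18,0,0,37.6,1],
    [-232.6,-9,-18,0,0,37.6,1],
    [-232.6,-9,-18,0,0,37.6,1],
    [-232.6,-9,-18,0,0,37.6,1],
    [-232.6,-9,-18,0,0,37.6,1]
  ]
}}

```text
time_s: 7.35
eef_pos: [0.5997, -0.1901, 0.135]
eef_rot: [[0.373, 0.928, -0.002], [0.928, -0.373, 0.001], [0.0, -0.002, -1.0]]
contact_force: [-0.5, 0.2, -0.3]
grip_width: 0.129
grip_force: 55.0
```

```bash
python3 - <<'E'
from torus import *
n="wrist"
p,d,ci=snap(n); s=bot.get_state(); print(s["eef_pos"],s["eef_rot"].round(4).tolist())
w,u,v=pts(d,ci); t=(w-s["eef_pos"])@s["eef_rot"]
np.savez("w5.npz",p=p,w=w,u=u,v=v,t=t)
ang=np.degrees(np.arctan2(t[:,0],t[:,1]+.038)); rad=np.hypot(t[:,0],t[:,1]+.038)
m=(ang>80)&(ang<150)&(abs(rad-.038)<.007)&(t[:,2]>.006)&(t[:,2]<.02)
x,e,an=torus(t[m]); print("bangle in tool",m.sum(),x.round(4),e,np.percentile(an,[0,99]))
near=(abs(w[:,0]-.53)<.055)&(abs(w[:,1]+.175)<.055)
print("table",np.median(w[(abs(w[:,0]-.60)<.03)&(abs(w[:,1]+.22)<.03)&(w[:,2]<.01),2]))
b=near&(w[:,2]>.003)&(w[:,2]<.012)
print("foot",cv2.minAreaRect((w[b,:2]*1000).astype(np.float32)))
for r in bot.cut_out(n,"bead"):
    ww,uu,vv=pts(d,ci,r["pixels"]); k=ww[ww[:,2]>.035]
    print("bead",round(r["conf"],2),np.round(r["rect"]).tolist(),k.mean(0),k.min(0),k.max(0),len(k)); 
    if len(k)>30: np.save("beadpts.npy",k); break
cv2.imwrite("pics/w5.png",cv2.resize(p[80:300,60:360],(750,550),interpolation=cv2.INTER_CUBIC))
E
```

```text
[ 0.59992304 -0.1900404   0.13539561] [[0.3726, 0.928, -0.0011], [0.928, -0.3726, 0.0008], [0.0003, -0.0014, -1.0]]
bangle in tool 894 [ 0.0002 -0.0388  0.0174 -0.0013 -0.003 ] 0.0002799020460504107 [ 78.57229485 138.35725036]
table -0.0015355152285490559
foot ((528.5677490234375, -174.6793975830078), (62.11367416381836, 65.87966918945312), 85.9150619506836)
bead 0.9 [168.0, 212.0, 31.0, 27.0] [ 0.53087774 -0.17399188  0.04831488] [ 0.51245386 -0.18300701  0.03515142] [ 0.54052026 -0.16647569  0.05350587] 557
```

View pics/w5.png

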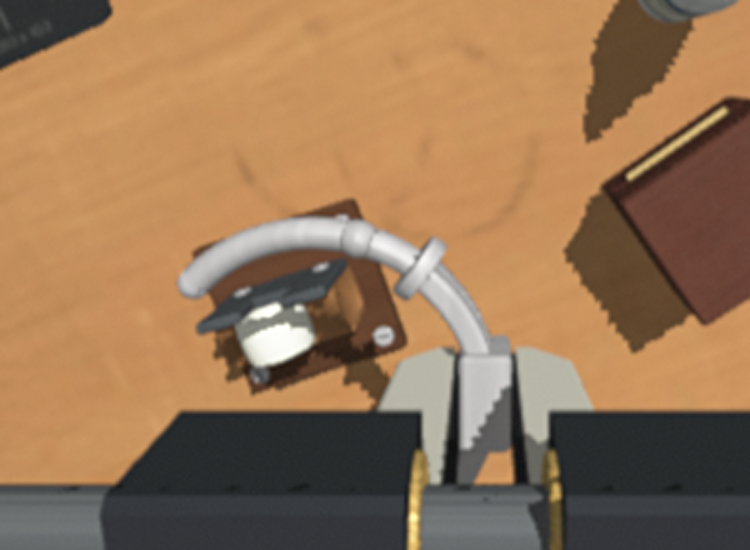

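The image shows the bangle above the nest (crop px: plate (270,295), bead (275,335), left tip (185,282)). The nest fit agrees with the earlier view. I descend to threading height with the right tip just outside the bead.

Emit:
{"op": "play_rows", "data": {
  "plan": [
    [-1,2,30,0,0,0,1],
    [-1,2,55,0,0,0,1],
    [-1,2,70,0,0,0,1],
    [-1,2,78,0,0,0,1],
    [-1,2,78,0,0,0,1],
    [-1,2,78,0,0,0,1],
    [-1,2,78,0,0,0,1]
  ],
  "newtons": 60
}}

```text
time_s: 8.03
eef_pos: [0.603, -0.1934, 0.0598]
eef_rot: [[0.374, 0.927, 0.002], [0.927, -0.374, -0.001], [-0.0, 0.003, -1.0]]
contact_force: [0.3, 0.3, -0.9]
grip_width: 0.123
grip_force: 60.0
```

```bash
cat > st.py <<'E'
from h import *
# state, bangle centre in nest frame, bangle yaw in nest, and tool-axis moves to target yaw list
N=np.array([.5285,-.1748]);PH=np.radians(-4.0);CT=np.array([.0002,-.038,.0152])
def rel():
    s=bot.get_state();R=s["eef_rot"];c=s["eef_pos"]+R@CT
    r=np.array([[np.cos(PH),np.sin(PH)],[-np.sin(PH),np.cos(PH)]])
    cn=r@(c[:2]-N); b=np.degrees(np.arctan2(R[1,1],R[0,1])-PH)
    F=s["contact_force"];fn=r@F[:2]
    print("t",round(s["time_s"],2),"C nest mm",(cn*1000).round(2),"z",round(c[2]*1000,2),"yaw",b.round(2),"F nest",fn.round(2),F[2].round(2),"M",s["moment"].round(3),"tilt",(R[2,:2]*1000).round(1))
    return s,cn,c[2],b
def plan(yaws,cx=.038,cy=0.,z=.042,off=(0,0,0)):
    s,cn,cz,b=rel();R=s["eef_rot"]
    for y in yaws:
        a=np.radians(y)+PH; Rt=np.array([[-np.sin(a),np.cos(a),0],[np.cos(a),np.sin(a),0],[0,0,-1]])
        rr=np.array([[np.cos(PH),-np.sin(PH)],[np.sin(PH),np.cos(PH)]])
        C=np.r_[N+rr@np.array([cx,cy]),z]; T=C-Rt@CT
        print(y,(R.T@(T-s["eef_pos"])*1000).round(1).tolist(),"az",round(b-y,2))
if __name__=="__main__":
    import sys; plan(eval(sys.argv[1]),*(eval(a) for a in sys.argv[2:]))
E
python3 st.py "[-18,-21,-24,-27,-30,-33,-36,-39,-42,-45]"
```

```text
t 8.03 C nest mm [39.54 -1.46] z 44.54 yaw -17.97 F nest [0.24 0.33] -0.87 M [ 0.012 -0.071 -0.043] tilt [-0.   2.5]
-18 [0.9, -1.9, 2.6] az 0.03
-21 [-1.1, -1.9, 2.6] az 3.03
-24 [-3.1, -2.1, 2.6] az 6.03
-27 [-5.1, -2.4, 2.6] az 9.03
-30 [-7.0, -2.8, 2.6] az 12.03
-33 [-8.9, -3.2, 2.6] az 15.03
-36 [-10.8, -3.8, 2.6] az 18.03
-39 [-12.7, -4.5, 2.6] az 21.03
-42 [-14.5, -5.3, 2.6] az 24.03
-45 [-16.3, -6.1, 2.6] az 27.03
```

Emit:
{"op": "play_rows", "data": {
  "plan": [
    [0,0,0,0,0,0,1],
    [0,0,0,0,0,0,1],
    [0,0,0,0,0,0,1],
    [0,0,0,0,0,0,1]
  ]
}}

```text
time_s: 8.37
eef_pos: [0.6022, -0.1935, 0.0587]
eef_rot: [[0.375, 0.927, 0.001], [0.927, -0.375, -0.0], [0.0, 0.001, -1.0]]
contact_force: [0.0, 0.4, -0.9]
grip_width: 0.123
grip_force: 60.0
```

```bash
python3 - <<'E'
from st import *
for i in range(4):
    rel(); bot.snapshot("wrist")
plan([-18])
E
```

```text
t 8.37 C nest mm [38.76 -1.56] z 43.47 yaw -18.0 F nest [-0.02  0.45] -0.91 M [-0.041 -0.036 -0.015] tilt [0. 1.]
t 8.42 C nest mm [38.56 -1.51] z 43.23 yaw -18.01 F nest [0.68 0.61] 0.3 M [ 0.012 -0.117  0.056] tilt [0.1 0.5]
t 8.47 C nest mm [38.49 -1.47] z 43.09 yaw -18.0 F nest [0.27 0.72] -1.01 M [-0.059 -0.022  0.025] tilt [0.  0.3]
t 8.52 C nest mm [38.39 -1.45] z 42.95 yaw -18.0 F nest [0.29 0.58] -1.32 M [-0.042 -0.061 -0.039] tilt [-0.   0.1]
t 8.57 C nest mm [38.36 -1.46] z 42.86 yaw -18.01 F nest [ 0.11 -0.32] -0.86 M [-0.024 -0.08  -0.019] tilt [0. 0.]
-18 [1.3, -0.8, 0.9] az -0.01
```

Emit:
{"op": "play_rows", "data": {
  "plan": [
    [1.3,-0.6,0.6,0,0,0,1],
    [1.3,-0.6,0.6,0,0,0,1],
    [0.3,-0.6,0.6,0,0,1.5,1],
    [-0.7,-0.6,0.6,0,0,3,1],
    [-1.7,-0.7,0.6,0,0,4.5,1],
    [-2.7,-0.8,0.6,0,0,6,1],
    [-3.7,-0.9,0.6,0,0,7.5,1],
    [-4.7,-1.1,0.6,0,0,9,1],
    [-5.6,-1.3,0.6,0,0,10.5,1],
    [-6.6,-1.5,0.6,0,0,12,1],
    [-6.6,-1.5,0.6,0,0,12,1],
    [-6.6,-1.5,0.6,0,0,12,1]
  ]
}}

```text
time_s: 9.57
eef_pos: [0.5979, -0.1989, 0.0574]
eef_rot: [[0.559, 0.829, -0.0], [0.829, -0.559, 0.0], [0.0, -0.0, -1.0]]
contact_force: [-0.2, 0.7, -0.8]
grip_width: 0.119
grip_force: 60.0
```

```bash
python3 st.py "[-30,-32,-34,-36,-38,-40,-42,-44,-46]"
```

```text
t 9.57 C nest mm [ 3.813e+01 -1.000e-02] z 42.24 yaw -30.01 F nest [-0.26  0.7 ] -0.82 M [-0.082 -0.105 -0.05 ] tilt [ 0.  -0.1]
-30 [-0.1, -0.1, 0.2] az -0.01
-32 [-1.4, -0.2, 0.2] az 1.99
-34 [-2.7, -0.2, 0.2] az 3.99
-36 [-4.0, -0.4, 0.2] az 5.99
-38 [-5.3, -0.5, 0.2] az 7.99
-40 [-6.6, -0.7, 0.2] az 9.99
-42 [-7.9, -1.0, 0.2] az 11.99
-44 [-9.2, -1.3, 0.2] az 13.99
-46 [-10.5, -1.6, 0.2] az 15.99
```

Emit:
{"op": "play_rows", "data": {
  "plan": [
    [-0.7,-0.1,0.2,0,0,1,1],
    [-1.4,-0.2,0.2,0,0,2,1],
    [-2.1,-0.2,0.2,0,0,3,1],
    [-2.7,-0.2,0.2,0,0,4,1],
    [-3.4,-0.3,0.2,0,0,5,1],
    [-4,-0.4,0.2,0,0,6,1],
    [-4.7,-0.4,0.2,0,0,7,1],
    [-5.3,-0.5,0.2,0,0,8,1],
    [-5.3,-0.5,0.2,0,0,8,1]
  ]
}}

```text
time_s: 10.32
eef_pos: [0.5945, -0.2031, 0.0572]
eef_rot: [[0.67, 0.742, -0.0], [0.742, -0.67, -0.0], [-0.0, -0.0, -1.0]]
contact_force: [-0.4, 0.1, -1.1]
grip_width: 0.123
grip_force: 60.0
```

```bash
python3 st.py "[-40,-44,-48,-52,-56]"
```

```text
t 10.32 C nest mm [38.03  0.  ] z 42.04 yaw -38.1 F nest [-0.43  0.07] -1.13 M [-0.019  0.032 -0.018] tilt [-0.1 -0.1]
-40 [-1.3, -0.0, 0.0] az 1.9
-44 [-3.9, -0.2, 0.0] az 5.9
-48 [-6.6, -0.6, 0.0] az 9.9
-52 [-9.1, -1.2, 0.0] az 13.9
-56 [-11.7, -1.9, 0.0] az 17.9
```

Emit:
{"op": "play_rows", "data": {
  "plan": [
    [-0.7,0,0,0,0,1,1],
    [-1.3,0,0,0,0,2,1],
    [-2,-0.1,0,0,0,3,1],
    [-2.6,-0.1,0,0,0,4,1],
    [-3.3,-0.2,0,0,0,5,1],
    [-3.9,-0.2,0,0,0,6,1],
    [-4.6,-0.3,0,0,0,7,1],
    [-5.3,-0.4,0,0,0,8,1],
    [-5.3,-0.4,0,0,0,8,1]
  ]
}}

```text
time_s: 11.07
eef_pos: [0.5908, -0.2063, 0.0573]
eef_rot: [[0.767, 0.641, 0.0], [0.641, -0.767, 0.001], [0.001, -0.0, -1.0]]
contact_force: [0.4, 0.0, -1.0]
grip_width: 0.123
grip_force: 60.0
```

```bash
python3 st.py "[-48,-52,-56,-60,-64]"
```

```text
t 11.07 C nest mm [38.11  0.46] z 42.07 yaw -46.11 F nest [0.42 0.05] -1.01 M [ 0.018 -0.034 -0.046] tilt [ 0.6 -0.5]
-48 [-1.6, 0.2, 0.1] az 1.89
-52 [-4.3, 0.0, 0.0] az 5.89
-56 [-6.9, -0.4, 0.0] az 9.89
-60 [-9.5, -0.9, 0.0] az 13.89
-64 [-12.1, -1.7, 0.0] az 17.89
```

```bash
python3 - <<'E'
from st import *
p,d,ci=snap("wrist"); a=p[130:330,60:360]
p2,d2,c2=snap("side"); b=p2[150:210,250:310]
rel()
cv2.imwrite("pics/w6.png",np.vstack([cv2.resize(a,(600,400)),cv2.resize(b,(200,200),interpolation=cv2.INTER_CUBIC).repeat(3,1)[:, :600]]) if 0 else np.hstack([cv2.resize(a,(500,333)),cv2.resize(b,(300,333),interpolation=cv2.INTER_CUBIC)]))
E
```

```text
t 11.17 C nest mm [38.12  0.5 ] z 42.06 yaw -46.0 F nest [-0.25 -0.41] -0.2 M [ 0.114 -0.086 -0.061] tilt [ 0.5 -0.4]
```

View pics/w6.png

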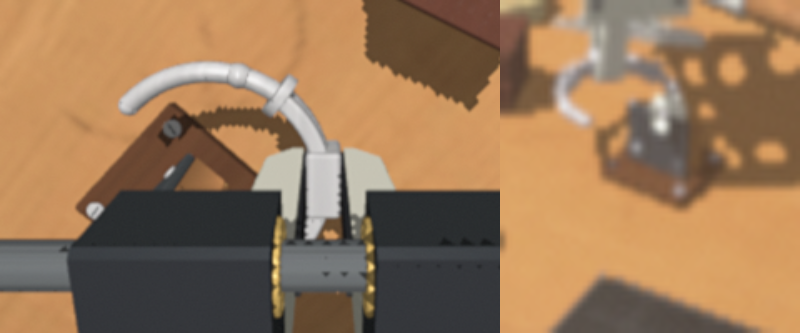

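The wrist view shows the left arm clear at px (125,105). The side view shows the right arm running into the bead at (660,110). I continue gently.

Emit:
{"op": "play_rows", "data": {
  "plan": [
    [-1,0.3,0,0,0,1,1],
    [-1.6,0.2,0,0,0,2,1],
    [-2.3,0.1,0,0,0,3,1],
    [-3,0,0,0,0,4,1],
    [-3.6,0,0,0,0,5,1],
    [-4.3,0,0,0,0,6,1]
  ]
}}

```text
time_s: 11.67
eef_pos: [0.5875, -0.2104, 0.0575]
eef_rot: [[0.83, 0.558, 0.0], [0.558, -0.83, -0.002], [-0.0, 0.002, -1.0]]
contact_force: [0.4, -4.9, -1.2]
grip_width: 0.122
grip_force: 60.1
```

```bash
python3 st.py "[-52,-56,-60,-64]"
```

```text
t 11.67 C nest mm [38.18 -1.34] z 42.24 yaw -52.11 F nest [ 0.78 -4.89] -1.23 M [-0.976 -0.158  0.322] tilt [-0.5  1.5]
-52 [0.7, -1.1, 0.3] az -0.11
-56 [-1.9, -1.2, 0.3] az 3.89
-60 [-4.5, -1.5, 0.3] az 7.89
-64 [-7.2, -2.0, 0.3] az 11.89
```

Emit:
{"op": "play_rows", "data": {
  "plan": [
    [0,-1.1,0.3,0,0,1,1],
    [-0.7,-1.1,0.3,0,0,2,1],
    [-1.3,-1.2,0.3,0,0,3,1],
    [-1.9,-1.2,0.3,0,0,4,1],
    [-2.6,-1.3,0.3,0,0,5,1],
    [-3.2,-1.4,0.3,0,0,6,1],
    [-3.9,-1.4,0.3,0,0,7,1],
    [-4.5,-1.5,0.3,0,0,8,1]
  ]
}}

```text
time_s: 12.33
eef_pos: [0.5825, -0.211, 0.0569]
eef_rot: [[0.899, 0.437, -0.001], [0.437, -0.899, -0.0], [-0.001, 0.0, -1.0]]
contact_force: [-3.8, -5.8, 0.9]
grip_width: 0.12
grip_force: 60.2
```

```bash
python3 st.py "[-60,-64,-68,-72]"
```

```text
t 12.33 C nest mm [37.66  0.73] z 41.68 yaw -60.09 F nest [-3.38 -6.01] 0.87 M [-0.768  0.643  0.358] tilt [-0.7  0.1]
-60 [-0.0, 0.8, -0.3] az -0.09
-64 [-2.7, 0.7, -0.3] az 3.91
-68 [-5.3, 0.4, -0.3] az 7.91
-72 [-7.9, -0.0, -0.3] az 11.91
```

```bash
python3 st.py "[-62,-64,-66,-68]" .0373
```

```text
t 12.33 C nest mm [37.66  0.73] z 41.68 yaw -60.09 F nest [-3.38 -6.01] 0.87 M [-0.768  0.643  0.358] tilt [-0.7  0.1]
-62 [-2.0, 0.4, -0.3] az 1.91
-64 [-3.3, 0.4, -0.3] az 3.91
-66 [-4.6, 0.2, -0.3] az 5.91
-68 [-5.9, 0.1, -0.3] az 7.91
```

Emit:
{"op": "play_rows", "data": {
  "plan": [
    [-1.2,0.5,-0.3,0,0,0.5,1],
    [-1.7,0.4,-0.3,0,0,1.2,1],
    [-2,0.4,-0.3,0,0,2,1],
    [-2.6,0.4,-0.3,0,0,3,1],
    [-3.3,0.4,-0.3,0,0,4,1],
    [-3.3,0.4,-0.3,0,0,4,1]
  ]
}}

```text
time_s: 12.83
eef_pos: [0.5799, -0.2125, 0.0571]
eef_rot: [[0.928, 0.373, -0.0], [0.373, -0.928, 0.0], [-0.0, -0.0, -1.0]]
contact_force: [-3.3, -2.4, 0.0]
grip_width: 0.119
grip_force: 60.1
```

```bash
python3 st.py "[-66,-68,-72]" .0375
```

```text
t 12.83 C nest mm [37.44  0.2 ] z 41.92 yaw -64.1 F nest [-3.14 -2.67] 0.02 M [-0.443  0.566  0.234] tilt [-0.3 -0.2]
-66 [-1.3, 0.2, -0.1] az 1.9
-68 [-2.6, 0.1, -0.1] az 3.9
-72 [-5.3, -0.2, -0.1] az 7.9
```

Emit:
{"op": "play_rows", "data": {
  "plan": [
    [-0.8,-0.1,-0.1,0,0,0,1],
    [-1.3,-0.2,-0.1,0,0,0.8,1],
    [-2,-0.2,-0.1,0,0,1.9,1],
    [-2.7,-0.2,-0.1,0,0,2.9,1],
    [-3.3,-0.2,-0.1,0,0,3.9,1],
    [-3.3,-0.2,-0.1,0,0,3.9,1]
  ]
}}

```text
time_s: 13.33
eef_pos: [0.5769, -0.2137, 0.0574]
eef_rot: [[0.951, 0.309, -0.0], [0.309, -0.951, -0.0], [-0.0, 0.0, -1.0]]
contact_force: [-2.0, -2.9, -1.5]
grip_width: 0.122
grip_force: 60.0
```

```bash
python3 st.py "[-70,-72,-76,-80]" .0372
```

```text
t 13.33 C nest mm [36.91 -0.08] z 42.15 yaw -68.02 F nest [-1.78 -3.07] -1.54 M [-0.47   0.226  0.17 ] tilt [-0.1  0.1]
-70 [-1.0, 0.0, 0.2] az 1.98
-72 [-2.3, -0.1, 0.2] az 3.98
-76 [-5.0, -0.4, 0.2] az 7.98
-80 [-7.6, -0.8, 0.2] az 11.98
```

Emit:
{"op": "play_rows", "data": {
  "plan": [
    [-1,0,0.1,0,0,1,1],
    [-1.7,-0.1,0.1,0,0,2,1],
    [-2.3,-0.2,0.1,0,0,3,1],
    [-3,-0.2,0.1,0,0,4,1],
    [-3.6,-0.3,0.1,0,0,5,1],
    [-4.2,-0.3,0.1,0,0,6,1],
    [-4.8,-0.4,0.1,0,0,7,1],
    [-5.4,-0.5,0.1,0,0,8,1],
    [-5.4,-0.5,0.1,0,0,8,1]
  ]
}}

```text
time_s: 14.08
eef_pos: [0.5716, -0.2147, 0.0573]
eef_rot: [[0.985, 0.174, 0.0], [0.174, -0.985, 0.0], [0.0, -0.0, -1.0]]
contact_force: [-0.4, -2.6, -1.3]
grip_width: 0.125
grip_force: 60.0
```

```bash
python3 st.py "[-80,-84,-88]" .0369
```

```text
t 14.08 C nest mm [36.78  0.1 ] z 42.09 yaw -76.01 F nest [-0.18 -2.67] -1.35 M [-0.571  0.029  0.163] tilt [ 0.1 -0.1]
-80 [-2.6, 0.0, 0.1] az 3.99
-84 [-5.2, -0.3, 0.1] az 7.99
-88 [-7.8, -0.7, 0.1] az 11.99
```

Emit:
{"op": "play_rows", "data": {
  "plan": [
    [-0.7,0,0.1,0,0,1,1],
    [-1.6,0,0.1,0,0,2.5,1],
    [-2.6,0,0.1,0,0,4,1],
    [-3.6,-0.1,0.1,0,0,5.5,1],
    [-4.5,-0.2,0.1,0,0,7,1],
    [-5.5,-0.3,0.1,0,0,8.5,1],
    [-6.5,-0.5,0.1,0,0,10,1],
    [-7.8,-0.7,0.1,0,0,12,1],
    [-7.8,-0.7,0.1,0,0,12,1]
  ]
}}

```text
time_s: 14.83
eef_pos: [0.5636, -0.215, 0.0571]
eef_rot: [[0.999, -0.035, -0.001], [-0.035, -0.999, 0.001], [-0.001, -0.001, -1.0]]
contact_force: [-0.7, -0.6, 0.1]
grip_width: 0.12
grip_force: 60.0
```

```bash
python3 st.py "[-90,-92,-96,-100]" .0368
```

```text
t 14.83 C nest mm [36.66  0.34] z 41.88 yaw -88.03 F nest [-0.71 -0.61] 0.15 M [-0.179  0.225  0.021] tilt [-0.5 -0.8]
-90 [-1.2, 0.3, -0.1] az 1.97
-92 [-2.5, 0.2, -0.1] az 3.97
-96 [-5.1, -0.1, -0.1] az 7.97
-100 [-7.8, -0.5, -0.1] az 11.97
```

Emit:
{"op": "play_rows", "data": {
  "plan": [
    [-0.6,0.2,-0.1,0,0,1,1],
    [-1.2,0.2,-0.1,0,0,2,1],
    [-1.9,0.2,-0.1,0,0,3,1],
    [-2.5,0.2,-0.1,0,0,4,1],
    [-3.2,0.1,-0.1,0,0,5,1],
    [-3.8,0,-0.1,0,0,6,1],
    [-4.5,0,-0.1,0,0,7,1],
    [-5.1,-0.1,-0.1,0,0,8,1],
    [-5.1,-0.1,-0.1,0,0,8,1]
  ]
}}

```text
time_s: 15.58
eef_pos: [0.5586, -0.2151, 0.0572]
eef_rot: [[0.985, -0.173, -0.0], [-0.173, -0.985, 0.0], [-0.0, -0.0, -1.0]]
contact_force: [-1.1, -2.6, -0.7]
grip_width: 0.117
grip_force: 60.0
```

```bash
python3 st.py "[-97,-98,-100,-102]" .0368
```

```text
t 15.58 C nest mm [36.95 -0.34] z 41.98 yaw -95.99 F nest [-0.92 -2.64] -0.68 M [-0.524  0.457  0.197] tilt [-0.3 -0. ]
-97 [-0.9, -0.3, -0.0] az 1.01
-98 [-1.5, -0.4, -0.0] az 2.01
-100 [-2.8, -0.4, -0.0] az 4.01
-102 [-4.2, -0.5, -0.0] az 6.01
```

Emit:
{"op": "play_rows", "data": {
  "plan": [
    [-0.5,-0.3,0,0,0,0.5,1],
    [-0.9,-0.3,0,0,0,1,1],
    [-1.2,-0.3,0,0,0,1.5,1],
    [-1.5,-0.4,0,0,0,2,1],
    [-1.9,-0.4,0,0,0,2.5,1],
    [-2.2,-0.4,0,0,0,3.2,1],
    [-2.8,-0.4,0,0,0,4,1],
    [-2.8,-0.4,0,0,0,4,1]
  ]
}}

```text
time_s: 16.25
eef_pos: [0.5564, -0.2148, 0.0574]
eef_rot: [[0.97, -0.242, 0.001], [-0.242, -0.97, -0.001], [0.001, 0.001, -1.0]]
contact_force: [-0.3, -5.1, -2.0]
grip_width: 0.123
grip_force: 60.0
```

```bash
python3 st.py "[-101,-102,-104,-106]" .0368
```

```text
t 16.25 C nest mm [37.42 -0.58] z 42.22 yaw -99.98 F nest [ 0.04 -5.09] -2.05 M [-0.905  0.083  0.188] tilt [1.1 0.6]
-101 [-1.4, -0.5, 0.2] az 1.02
-102 [-2.0, -0.5, 0.2] az 2.02
-104 [-3.4, -0.6, 0.2] az 4.02
-106 [-4.7, -0.7, 0.2] az 6.02
```

Emit:
{"op": "play_rows", "data": {
  "plan": [
    [-0.7,-0.3,0.1,0,0,0.5,1],
    [-1.3,-0.4,0.1,0,0,1,1],
    [-1.6,-0.5,0.1,0,0,1.5,1],
    [-2,-0.5,0.1,0,0,2,1],
    [-2.3,-0.5,0.1,0,0,2.5,1],
    [-2.7,-0.5,0.1,0,0,3,1],
    [-2.7,-0.5,0.1,0,0,3,1]
  ]
}}

```text
time_s: 16.83
eef_pos: [0.5546, -0.2148, 0.0579]
eef_rot: [[0.957, -0.292, 0.003], [-0.292, -0.957, -0.003], [0.003, 0.002, -1.0]]
contact_force: [0.3, -9.6, -3.7]
grip_width: 0.119
grip_force: 60.1
```

```bash
python3 st.py "[-104,-106,-108]" .0369
```

```text
t 16.83 C nest mm [37.55 -1.19] z 42.58 yaw -102.96 F nest [ 0.94 -9.58] -3.66 M [-1.959 -0.232  0.243] tilt [3.3 2.2]
-104 [-1.5, -1.0, 0.7] az 1.04
-106 [-2.9, -1.0, 0.7] az 3.04
-108 [-4.2, -1.1, 0.6] az 5.04
```

Emit:
{"op": "play_rows", "data": {
  "plan": [
    [-0.6,-0.2,0.3,0,0,0.4,1],
    [-1,-0.4,0.4,0,0,0.8,1],
    [-1.4,-0.6,0.5,0,0,1.2,1],
    [-1.8,-0.8,0.5,0,0,1.6,1],
    [-1.8,-0.8,0.5,0,0,1.6,1]
  ]
}}

```text
time_s: 17.25
eef_pos: [0.5528, -0.213, 0.0573]
eef_rot: [[0.948, -0.318, 0.002], [-0.318, -0.948, -0.002], [0.002, 0.001, -1.0]]
contact_force: [-0.1, -6.3, -0.9]
grip_width: 0.122
grip_force: 60.0
```

```bash
python3 st.py "[-106,-108,-110]" .0369
```

```text
t 17.25 C nest mm [36.72  0.34] z 42.09 yaw -104.56 F nest [ 0.33 -6.3 ] -0.94 M [-1.024  0.047  0.16 ] tilt [2.4 1.1]
-106 [-0.7, 0.3, 0.1] az 1.44
-108 [-2.0, 0.2, 0.1] az 3.44
-110 [-3.3, 0.1, 0.1] az 5.44
```

Emit:
{"op": "play_rows", "data": {
  "plan": [
    [-0.3,0.1,0,0,0,0.5,1],
    [-0.6,0.1,0,0,0,1,1],
    [-0.9,0.1,0,0,0,1.5,1],
    [-1.2,0.1,0,0,0,2,1],
    [-1.2,0.1,0,0,0,2,1]
  ]
}}

```text
time_s: 17.67
eef_pos: [0.5516, -0.2131, 0.0574]
eef_rot: [[0.936, -0.351, 0.002], [-0.351, -0.936, -0.003], [0.003, 0.002, -1.0]]
contact_force: [-0.2, -9.5, -1.3]
grip_width: 0.121
grip_force: 60.1
```

```bash
python3 st.py "[-108,-110,-112]" .0369
```

```text
t 17.67 C nest mm [36.8  -0.28] z 42.13 yaw -106.56 F nest [ 0.47 -9.46] -1.33 M [-1.721  0.153  0.308] tilt [2.7 1.9]
-108 [-0.9, -0.3, 0.2] az 1.44
-110 [-2.2, -0.3, 0.2] az 3.44
-112 [-3.5, -0.5, 0.2] az 5.44
```

Emit:
{"op": "play_rows", "data": {
  "plan": [
    [-0.2,-0.1,0.1,0,0,0.3,1],
    [-0.4,-0.2,0.1,0,0,0.6,1],
    [-0.6,-0.3,0.1,0,0,0.9,1],
    [-0.6,-0.3,0.1,0,0,0.9,1]
  ]
}}

```text
time_s: 18.0
eef_pos: [0.5512, -0.2124, 0.0573]
eef_rot: [[0.931, -0.366, 0.002], [-0.366, -0.931, -0.002], [0.002, 0.001, -1.0]]
contact_force: [-0.6, -5.9, -0.8]
grip_width: 0.125
grip_force: 60.0
```

```bash
python3 st.py "[-108,-110,-112]" .0369
```

```text
t 18.0 C nest mm [36.85  0.25] z 42.03 yaw -107.46 F nest [-0.17 -5.89] -0.83 M [-0.964  0.038  0.157] tilt [2.5 1.3]
-108 [-0.2, 0.2, 0.1] az 0.54
-110 [-1.5, 0.2, 0.1] az 2.54
-112 [-2.8, 0.1, 0.1] az 4.54
```

Emit:
{"op": "play_rows", "data": {
  "plan": [
    [-0.4,0,0,0,0,0.5,1],
    [-0.6,0,0,0,0,0.9,1],
    [-0.9,0,0,0,0,1.3,1],
    [-0.9,0,0,0,0,1.3,1]
  ]
}}

```text
time_s: 18.33
eef_pos: [0.5506, -0.211, 0.0572]
eef_rot: [[0.922, -0.387, 0.002], [-0.387, -0.922, -0.001], [0.002, -0.0, -1.0]]
contact_force: [1.7, -4.6, 0.3]
grip_width: 0.121
grip_force: 60.0
```

```bash
python3 st.py "[-110,-112,-114]" .0369
```

```text
t 18.33 C nest mm [36.99  1.34] z 42.01 yaw -108.75 F nest [ 2.04 -4.5 ] 0.3 M [-0.691 -0.365 -0.033] tilt [ 2.2 -0.3]
-110 [-0.4, 1.3, -0.0] az 1.25
-112 [-1.8, 1.2, -0.0] az 3.25
-114 [-3.1, 1.1, -0.0] az 5.25
```

Emit:
{"op": "play_rows", "data": {
  "plan": [
    [-0.3,0.1,0,0,0,0.5,1],
    [-0.6,0.2,0,0,0,1,1],
    [-0.6,0.2,0,0,0,1,1]
  ]
}}

```text
time_s: 18.58
eef_pos: [0.55, -0.2112, 0.0572]
eef_rot: [[0.915, -0.403, 0.002], [-0.403, -0.915, -0.001], [0.002, 0.0, -1.0]]
contact_force: [2.3, -5.7, 0.4]
grip_width: 0.124
grip_force: 60.0
```

```bash
python3 st.py "[-110,-112,-114]" .0369
```

```text
t 18.58 C nest mm [37.    0.88] z 42.03 yaw -109.74 F nest [ 2.7  -5.51] 0.41 M [-0.978 -0.424 -0.06 ] tilt [2.4 0.1]
-110 [0.1, 0.9, 0.0] az 0.26
-112 [-1.3, 0.8, 0.0] az 2.26
-114 [-2.6, 0.7, 0.0] az 4.26
```

Emit:
{"op": "play_rows", "data": {
  "plan": [
    [-0.3,0,0,0,0,0.5,1],
    [-0.6,-0.1,0,0,0,1,1],
    [-0.7,-0.3,0,0,0,1.2,1],
    [-0.7,-0.3,0,0,0,1.2,1]
  ]
}}

```text
time_s: 18.92
eef_pos: [0.5495, -0.2111, 0.0573]
eef_rot: [[0.907, -0.421, 0.002], [-0.421, -0.907, -0.002], [0.003, 0.001, -1.0]]
contact_force: [2.1, -7.3, -0.9]
grip_width: 0.122
grip_force: 60.0
```

```bash
python3 st.py "[-110,-112,-114]" .0369
```

```text
t 18.92 C nest mm [37.24  0.6 ] z 42.11 yaw -110.93 F nest [ 2.56 -7.12] -0.87 M [-1.313 -0.339  0.054] tilt [2.9 0.8]
-110 [0.6, 0.7, 0.1] az -0.93
-112 [-0.8, 0.7, 0.1] az 1.07
-114 [-2.1, 0.6, 0.1] az 3.07
```

Emit:
{"op": "play_rows", "data": {
  "plan": [
    [-0.3,-0.2,0,0,0,0.4,1],
    [-0.6,-0.5,0,0,0,0.8,1],
    [-0.7,-0.8,0,0,0,1,1],
    [-0.7,-0.8,0,0,0,1,1]
  ]
}}

```text
time_s: 19.25
eef_pos: [0.5491, -0.2111, 0.0575]
eef_rot: [[0.899, -0.437, 0.002], [-0.437, -0.899, -0.004], [0.004, 0.002, -1.0]]
contact_force: [0.6, -12.8, -0.9]
grip_width: 0.125
grip_force: 60.0
```

```bash
python3 st.py "[-112,-114]" .0369; python3 - <<'E'
from st import *
p,d,ci=snap("wrist");p2,d2,c2=snap("side")
s=bot.get_state(); w,u,v=pts(d,ci); t=(w-s["eef_pos"])@s["eef_rot"]
m=(abs(t[:,0]+.01)<.06)&(t[:,1]<-.02)&(t[:,1]>-.1)&(t[:,2]>-.005)&(t[:,2]<.04); print(m.sum())
np.savez("w7.npz",t=t,w=w,u=u,v=v,p=p,d=d)
from torus import torus
ang=np.degrees(np.arctan2(t[:,0],t[:,1]+.038)); rad=np.hypot(t[:,0],t[:,1]+.038)
for sg in (1,):
    k=(ang>80)&(ang<150)&(abs(rad-.038)<.008)&(t[:,2]>.004)&(t[:,2]<.024)
    x,e,an=torus(t[k]); print(k.sum(),x.round(4),e,np.percentile(an,[0,99]))
cv2.imwrite("pics/w7.png",np.hstack([cv2.resize(p,(480,360)),cv2.resize(p2[150:210,255:315],(320,360),interpolation=cv2.INTER_CUBIC)]))
E
```

```text
t 19.25 C nest mm [37.48  0.33] z 42.19 yaw -111.93 F nest [  1.54 -12.77] -0.89 M [-2.114 -0.244  0.122] tilt [3.6 2.2]
-112 [-0.4, 0.6, 0.3] az 0.07
-114 [-1.7, 0.5, 0.3] az 2.07
1221
877 [ 0.     -0.0376  0.017  -0.0016 -0.009 ] 0.0003167282084221212 [ 80.51346129 138.78582048]
```

View pics/w7.png

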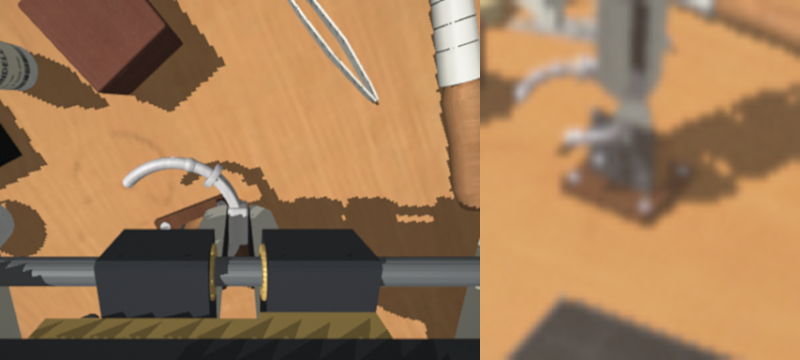

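The force rose, dropped, and has now risen stiffly to 12.8 N at the expected home angle. The wrist view shows the left arm at px (130,180), and the side view shows the arm out past the plate at (585,135). I relax the push and lift.

Emit:
{"op": "play_rows", "data": {
  "plan": [
    [0.5,0.5,0,0,0,-0.6,1],
    [0.9,1,0,0,0,-1.2,1],
    [1.1,1.2,0,0,0,-1.6,1],
    [1.1,1.2,0,0,0,-1.6,1],
    [1.1,1.2,0,0,0,-1.6,1]
  ]
}}

```text
time_s: 19.77
eef_pos: [0.5496, -0.2111, 0.0572]
eef_rot: [[0.911, -0.412, 0.002], [-0.412, -0.911, -0.001], [0.002, -0.0, -1.0]]
contact_force: [1.4, -6.5, 0.1]
grip_width: 0.123
grip_force: 60.0
```

```bash
python3 st.py "[-110]" .0369
```

```text
t 19.77 C nest mm [37.03  0.83] z 42.01 yaw -110.31 F nest [ 1.81 -6.37] 0.07 M [-0.897 -0.365 -0.027] tilt [ 2.3 -0.1]
-110 [0.4, 0.8, 0.0] az -0.31
```

Emit:
{"op": "play_rows", "data": {
  "plan": [
    [0.3,0.7,0,0,0,-0.3,1],
    [0.5,1.4,0,0,0,-0.6,1],
    [0.5,1.4,0,0,0,-0.6,1],
    [0.5,1.4,-3,0,0,-0.6,1],
    [0.5,1.4,-7,0,0,-0.6,1],
    [0.5,1.4,-12,0,0,-0.6,1],
    [0.5,1.4,-18,0,0,-0.6,1],
    [0.5,1.4,-25,0,0,-0.6,1],
    [0.5,1.4,-35,0,0,-0.6,1],
    [0.5,1.4,-45,0,0,-0.6,1]
  ]
}}

```text
time_s: 20.6
eef_pos: [0.5484, -0.2121, 0.1025]
eef_rot: [[0.916, -0.402, -0.0], [-0.402, -0.916, 0.0], [-0.0, -0.0, -1.0]]
contact_force: [-0.1, -0.4, -1.6]
grip_width: 0.123
grip_force: 60.0
```

Emit:
{"op": "play_rows", "data": {
  "plan": [
    [0,0,-15,0,0,0,1],
    [0,0,-35,0,0,0,1],
    [0,0,-60,0,0,0,1],
    [0,0,-60,0,0,0,1]
  ]
}}

```text
time_s: 20.93
eef_pos: [0.5514, -0.2136, 0.1685]
eef_rot: [[0.916, -0.402, 0.008], [-0.402, -0.916, -0.004], [0.009, 0.0, -1.0]]
contact_force: [1.5, -0.4, -0.1]
grip_width: 0.124
grip_force: 60.0
```

```bash
python3 - <<'E'
from h import *
p,d,ci=snap("wrist"); s=bot.get_state(); print(s["eef_pos"],s["contact_force"],s["qpos"])
p2,d2,c2=snap("side"); p3,d3,c3=snap("scene")
for n in ("side","scene"):
    for r in bot.cut_out(n,"bead")[:2]: print(n,r["conf"],r["rect"])
np.savez("w8.npz",p=p,p2=p2,p3=p3)
w,u,v=pts(d2,c2); m=(np.linalg.norm(w-s["eef_pos"],axis=1)<.11); print(u[m].min(),u[m].max(),v[m].min(),v[m].max())
uc,vc=int(np.median(u[m])),int(np.median(v[m]))
w,u,v=pts(d3,c3); m=(np.linalg.norm(w-s["eef_pos"],axis=1)<.11); ud,vd=int(np.median(u[m])),int(np.median(v[m]))
cv2.imwrite("pics/w8.png",np.hstack([cv2.resize(p2[vc-30:vc+40,uc-35:uc+35],(400,400),interpolation=cv2.INTER_CUBIC),cv2.resize(p3[vd-30:vd+40,ud-35:ud+35],(400,400),interpolation=cv2.INTER_CUBIC)]))
E
```

```text
[ 0.55080579 -0.21329787  0.16616323] [ 0.24617679 -0.37186066 -1.9086094 ] [-4.56219722e-01  1.44134748e-01  1.61056755e+00 -6.01820341e-05
  1.37951235e+00  1.52823035e+00]
260 311 98 144
```

View pics/w8.png

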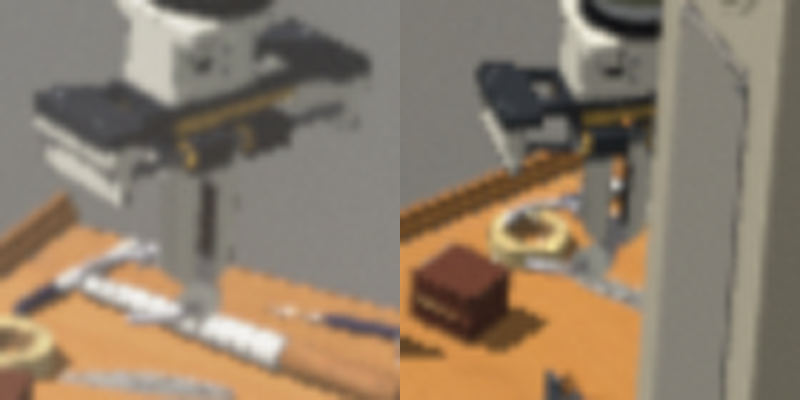

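```bash
python3 - <<'E'
from h import *
for n in ("side","scene"):
    z=np.load(n+".npz"); ci=bot.camera_info(n); p=z["p"];w,u,v=pts(z["d"],ci)
    near=(abs(w[:,0]-.465)<.17)&(abs(w[:,1]-.27)<.17)
    rim=near&(w[:,2]>.022)&(w[:,2]<.045)
    r=cv2.minAreaRect((w[rim,:2]*1000).astype(np.float32));print(n,"rim",rim.sum(),r)
    hsv=cv2.cvtColor(p,cv2.COLOR_BGR2HSV)[v,u]
    wh=near&(w[:,2]>-.004)&(w[:,2]<.014)&(hsv[:,1]<45)&(hsv[:,2]>130)
    r=cv2.minAreaRect((w[wh,:2]*1000).astype(np.float32));print("white",wh.sum(),r,w[wh].mean(0),np.median(w[wh],0))
E
```

```text
side rim 1338 ((467.6758728027344, 267.23150634765625), (216.4035186767578, 225.47933959960938), 84.36895751953125)
white 2484 ((449.1056213378906, 289.8017578125), (270.3379211425781, 288.65594482421875), 7.767574787139893) [0.47023353 0.24248587 0.0060539 ] [0.46931998 0.23764779 0.00583228]
scene rim 685 ((464.8208312988281, 268.4126892089844), (212.77499389648438, 230.1340789794922), 83.60759735107422)
white 1556 ((457.7783203125, 299.6799621582031), (232.43643188476562, 319.9942626953125), 19.237932205200195) [0.46570097 0.24533666 0.00423771] [0.46512813 0.24145466 0.00402552]
```

Emit:
{"op": "play_rows", "data": {
  "plan": [
    [-15,-24,0,0,0,-6.7,1],
    [-29,-48,0,0,0,-13.4,1],
    [-44,-72,0,0,0,-20,1],
    [-59,-96,0,0,0,-27,1],
    [-73,-120,0,0,0,-34,1],
    [-88,-144,0,0,0,-40,1],
    [-103,-168,0,0,0,-47,1],
    [-117,-193,0,0,0,-54,1],
    [-132,-217,0,0,0,-60,1],
    [-147,-241,0,0,0,-67,1],
    [-161,-265,0,0,0,-74,1],
    [-176,-289,0,0,0,-80,1]
  ]
}}

```text
time_s: 22.18
eef_pos: [0.5023, 0.1244, 0.1601]
eef_rot: [[0.55, 0.835, -0.002], [0.835, -0.55, -0.0], [-0.002, -0.002, -1.0]]
contact_force: [0.8, 0.6, -1.4]
grip_width: 0.121
grip_force: 60.0
```

```bash
cat > tgt.py <<'E'
from h import *
import sys
T=np.array(eval(sys.argv[1]));b=float(sys.argv[2]);s=bot.get_state();R=s["eef_rot"]
y=np.degrees(np.arctan2(R[1,1],R[0,1]));print(s["time_s"],s["eef_pos"],s["contact_force"],"move",(R.T@(T-s["eef_pos"])*1000).round(1),"az",y-b,s["qpos"][5])
E
python3 tgt.py "[.4906,.2337,.16]" -6
```

```text
22.1833 [0.50229085 0.12436668 0.16010696] [ 0.80870447  0.64487966 -1.39799928] move [ 84.9 -69.9   0.1] az -27.343830461032063 0.7255773163579515
```

Emit:
{"op": "play_rows", "data": {
  "plan": [
    [15,-14,0,0,0,-6,1],
    [32,-28,0,0,0,-12,1],
    [50,-42,0,0,0,-18,1],
    [67,-56,0,0,0,-24,1],
    [80,-67,0,0,0,-27.3,1],
    [83,-69,0,0,0,-27.3,1],
    [83,-69,0,0,0,-27.3,1],
    [83,-69,0,0,0,-27.3,1]
  ]
}}

```text
time_s: 22.85
eef_pos: [0.4917, 0.23, 0.1606]
eef_rot: [[0.113, 0.994, -0.002], [0.994, -0.113, -0.001], [-0.001, -0.001, -1.0]]
contact_force: [0.2, -0.5, -1.3]
grip_width: 0.124
grip_force: 60.0
```

```bash
python3 tgt.py "[.4906,.2337,.03]" -6; python3 - <<'E'
from h import *
p,d,ci=snap("wrist");p2,d2,c2=snap("side"); s=bot.get_state()
w,u,v=pts(d,ci); t=(w-s["eef_pos"])@s["eef_rot"]
near=(abs(w[:,0]-.465)<.17)&(abs(w[:,1]-.27)<.17)
fl=near&(w[:,2]<.012)&(p[v,u].min(1)>150);print("floor white",fl.sum(),w[fl].min(0),w[fl].max(0),np.median(w[fl],0))
cv2.imwrite("pics/w9.png",np.hstack([cv2.resize(p,(480,360)),cv2.resize(p2[200:290,190:270],(320,360),interpolation=cv2.INTER_CUBIC)]))
E
```

```text
22.85 [0.49170338 0.22995392 0.16056352] [ 0.18402204 -0.45291028 -1.31004227] move [  3.8  -1.3 130.6] az -0.4760712005413179 0.4563836229359661
floor white 22785 [0.29504104 0.15889303 0.00043026] [0.56789301 0.41262074 0.01199986] [0.45675859 0.25995719 0.00337056]
```

View pics/w9.png

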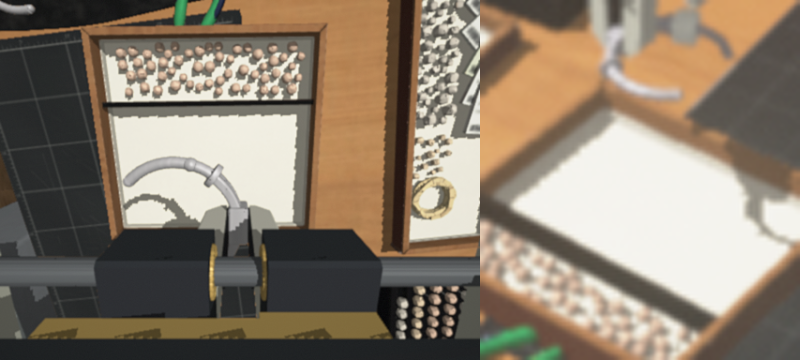

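Emit:
{"op": "play_rows", "data": {
  "plan": [
    [3,-1,30,0,0,0,1],
    [3,-1,60,0,0,0,1],
    [3,-1,85,0,0,0,1],
    [3,-1,105,0,0,0,1],
    [3,-1,116,0,0,0,1],
    [3,-1,122,0,0,0,1],
    [3,-1,124,0,0,0,1],
    [3,-1,124,0,0,0,1],
    [3,-1,124,0,0,0,1],
    [3,-1,124,0,0,0,1]
  ]
}}

```text
time_s: 23.78
eef_pos: [0.4927, 0.234, 0.0391]
eef_rot: [[0.112, 0.994, 0.002], [0.994, -0.112, 0.001], [0.001, 0.002, -1.0]]
contact_force: [-0.7, 0.7, -0.9]
grip_width: 0.124
grip_force: 60.0
```

Emit:
{"op": "play_rows", "data": {
  "plan": [
    [0,0,1.5,0,0,0,1],
    [0,0,3,0,0,0,1],
    [0,0,4.5,0,0,0,1],
    [0,0,6,0,0,0,1],
    [0,0,6,0,0,0,1],
    [0,0,6,0,0,0,1]
  ]
}}

```text
time_s: 24.28
eef_pos: [0.4913, 0.2336, 0.0313]
eef_rot: [[0.111, 0.994, -0.0], [0.994, -0.111, -0.0], [-0.0, -0.0, -1.0]]
contact_force: [0.0, 0.1, -1.6]
grip_width: 0.124
grip_force: 60.0
```

Emit:
{"op": "play_rows", "data": {
  "plan": [
    [0,0,1,0,0,0,1],
    [0,0,2,0,0,0,1],
    [0,0,2.5,0,0,0,1],
    [0,0,2.5,0,0,0,1],
    [0,0,2.5,0,0,0,1]
  ]
}}

```text
time_s: 24.7
eef_pos: [0.4919, 0.2336, 0.0299]
eef_rot: [[0.111, 0.994, 0.001], [0.994, -0.111, -0.0], [-0.0, 0.001, -1.0]]
contact_force: [-2.1, -1.5, 6.8]
grip_width: 0.124
grip_force: 60.0
```

Emit:
{"op": "play_rows", "data": {
  "plan": [
    [0,0,-0.8,0,0,0,1],
    [0,0,-0.8,0,0,0,1],
    [0,0,-0.8,0,0,0,1],
    [0,0,-0.8,0,0,0,1]
  ],
  "newtons": 4
}}

```text
time_s: 25.03
eef_pos: [0.4917, 0.2337, 0.0299]
eef_rot: [[0.111, 0.994, 0.0], [0.994, -0.111, 0.0], [0.0, 0.0, -1.0]]
contact_force: [0.6, -0.1, 1.1]
grip_width: 0.129
grip_force: 4.0
```

Emit:
{"op": "play_rows", "data": {
  "plan": [
    [0,0,0,0,0,0,0.86],
    [0,0,0,0,0,0,0.84],
    [0,0,0,0,0,0,0.8],
    [0,0,0,0,0,0,0.75],
    [0,0,0,0,0,0,0.68],
    [0,0,0,0,0,0,0.65],
    [0,0,0,0,0,0,0.65]
  ]
}}

```text
time_s: 25.62
eef_pos: [0.4915, 0.2336, 0.0298]
eef_rot: [[0.111, 0.994, 0.0], [0.994, -0.111, 0.0], [0.0, 0.0, -1.0]]
contact_force: [0.4, -0.4, 0.3]
grip_width: 0.347
grip_force: 0.0
```

Emit:
{"op": "play_rows", "data": {
  "plan": [
    [0,0,-10,0,0,0,0.65],
    [0,0,-25,0,0,0,0.65],
    [0,0,-50,0,0,0,0.65],
    [0,0,-85,0,0,0,0.65],
    [0,0,-125,0,0,0,0.65],
    [0,0,-150,0,0,0,0.4],
    [-40,-15,-150,0,0,0,0.2],
    [-60,-30,-150,0,0,0,0],
    [-60,-30,-150,0,0,0,0],
    [-60,-30,-150,0,0,0,0]
  ]
}}

```text
time_s: 26.45
eef_pos: [0.4547, 0.1767, 0.1807]
eef_rot: [[0.113, 0.994, 0.001], [0.994, -0.113, 0.0], [0.001, 0.001, -1.0]]
contact_force: [0.0, 0.2, -0.5]
grip_width: 0.661
grip_force: 0.0
```

```bash
python3 - <<'E'
from h import *
p,d,ci=snap("wrist"); s=bot.get_state(); print(s["time_s"],s["eef_pos"],s["grip_width"])
np.savez("w10.npz",p=p,d=d,R=ci["rotation"],o=ci["origin"])
for l in("bangle","bead"):
    for r in bot.cut_out("wrist",l)[:2]:
        w,u,v=pts(d,ci,r["pixels"]); print(l,round(r["conf"],2),np.round(r["rect"]),np.median(w,0)); 
r=bot.cut_out("wrist","bangle")[0]["rect"]; x,y,a,b=[int(k) for k in r]
cv2.imwrite("pics/w10.png",cv2.resize(p[max(y-75,0):y+75,max(x-100,0):x+100],(800,600),interpolation=cv2.INTER_CUBIC))
E
```

```text
26.5 [0.4553007  0.17731337 0.18078215] 0.7016847105222966
bangle 0.79 [254. 121.  74.  88.] [0.47597278 0.24133684 0.01714632]
bead 0.66 [256. 155.  19.  28.] [0.46333942 0.20496647 0.02426356]
```

View pics/w10.png

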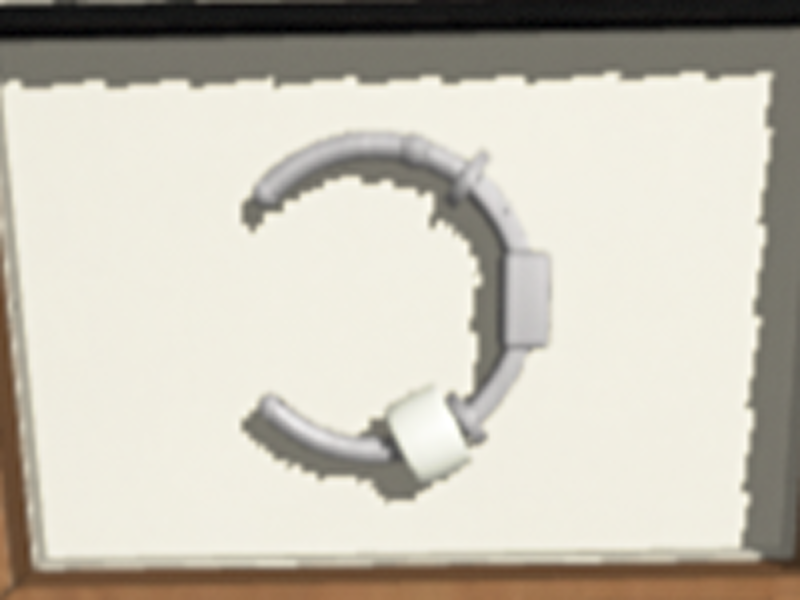

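The bead sits against the right collar at px (430,432) with the ridge hidden behind it, at about 68–70° on the bar. The bangle is flat in the empty compartment, so I hand in.

```bash
python3 -c "
from rig import bot
print(bot.sign_off())"
```

```text
the job is handed in; nothing more can be done
None
```

The bead was threaded and pushed home against the right-hand stop collar (peak force about 13 N), and bangle and bead now lie together in the empty part of the tray; the job is handed in, but no verdict came back.

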